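Press the machined housing into the inspection corner and hold it

TASK

On the corner fixture, turn the black bar knob anticlockwise (seen from above) until it clicks past its detent and the swing stop stays fully out of the way. Then set the loose aluminium housing flat on the fixture plate and press it into the corner, its long plain face against the long fence and its plain end against the short fence, touching both at once with a steady push of a few newtons on each. Finish while still holding it pressed there, without letting go, and leave the other parts on the table where they are.

Things in the scene. Friction and masses are not known exactly. Their poses are not given: they have to be found in the camera images.
- block: Loose aluminium housing, 0.35 to 0.55 kg: base 80 x 50 x 30 mm (x, y, z), centred on it a boss to grip, 40 x 26 mm (x, y), top 70 mm above the underside. Origin: centre of the underside, z up. Plain machined faces: +x end (40 mm out) and +y long side (25 mm out). A lug sticks out 14 mm at the -x end, a round stub 14 mm at -y. Upright; its place is swapped with pulley and solenoid.
- block_corner (a point): Lower corner of the housing where its two plain faces meet: (+40, +25, 0) mm in its frame.
- fixture: Fixed steel plate 220 x 200 x 12 mm (x, y, z) with two rigid fences, all polished and oiled (friction about 0.15). Origin: centre of its underside, on the table; top at 12 mm. Seated in the corner, the housing's axes are parallel to the fixture's, its origin at (50, 55, 12) mm. The knob's axis is at (55, -55) mm.
- corner (a point): Point on the plate's top where the two fences' working faces meet: (90, 80, 12) mm in the fixture's frame. The housing's block_corner comes here.
- end_fence: The short fence, fixed on the plate, same frame as the fixture. Working face at x = +90 mm facing -x, y = 10 to 95 mm; 15 mm thick, top 37 mm above the table.
- side_fence: The long fence, fixed on the plate, same frame as the fixture. Working face at y = +80 mm facing -y, x = -30 to 105 mm; 15 mm thick, top 37 mm above the table.
- stop (a joint): Angle (rad) of the black knob and the steel swing arm under it (110 mm long, 16 mm wide, top under 40 mm above the table). At 0 the arm points to the fixture's +y, across the corner; it grows anticlockwise from above to a hard stop at 1.4. Over-centre spring detent, 0.15 N m: before 0.7 it springs back to 0, after 0.7 it snaps to 1.4 and stays. Starts at 0.
- stop_grip (a point): Grip point of the black bar knob, on its vertical axis, 60 mm above the table. The bar is 12 mm thick (point x), 44 mm long (point y, along the arm) and reaches from 40 to 74 mm above the table; under it a round flange 42 mm across, top 42 mm above the table.
- pulley: Bystander, loose, leave alone: ribbed-edge belt pulley lying flat, turned aluminium, 72 mm across, 36 mm high with its hub; origin at the centre of its underside.
- solenoid: Bystander, loose, leave alone: upright round starter solenoid, 52 mm diameter, 74 mm high, black cap with two copper studs; origin at the centre of its underside.
- bearing: Bystander, loose, leave alone: steel bearing ring lying flat, 52 mm outside, 28 mm bore, 15 mm high; origin at the centre of its underside.
- socket: Bystander, loose, leave alone: small steel socket, upright cylinder 26 mm diameter, 32 mm high; origin at the centre of its underside.
- wrench: Bystander, loose, leave alone: open wrench lying flat; origin at the centre of its underside.
- screwdriver: Bystander, loose, leave alone: screwdriver lying flat; origin at the centre of its underside.
Things that resemble listed ones, but are neither listed nor needed, are in the scene too. What is shaped like the block but turquoise is not meant.

How it is judged:
By the outcome, as a careful person would: the job done as asked, in the order asked, and still so for the second after the job is handed in, while the arm keeps its last pose, push and grip.
It also fails if it takes over 67 s, if anything falls off the work surface, if the arm or the gripper's body presses on something with over 40 N, if the wrist force passes 120 N, or if a joint passes its speed limit or range.

ROBOT

A 6-joint arm with a two-finger parallel gripper is mounted at the origin on the work surface. World frame = base frame: x ahead of the robot, y to its left, z up, the work surface at z = 0. Lengths are in m, angles in rad, forces in N, time in s.
With the tool pointing down it reaches from about 0.25 to 0.775 m from the base axis. Payload 4 kg.
Tool frame: the origin (TCP) lies between the finger pads; the fingertips stand 19 mm ahead of it and the grasp point (between the pads) is the TCP; x points along the fingers, y is the direction in which the jaws open and shut, and the axes are right-handed (so a half turn about x gives the same grasp; the last joint's range is limited). The gripper opens to 85 mm and grips with 20 to 120 N. Pads are 22 mm wide; open, the fingers measure 114 mm over their backs; the gripper's body (76 mm by 85 mm) begins 54 mm behind the grasp point. The pads swing forward as they close: fully open they stand 13 mm farther back than shut.
Start: joints at [1.052, 0.087, 1.371, -0, 1.684, -0.103], TCP at [0.222, 0.503, 0.25] pointing down, gripper open.
Joint ranges: [-3.1, 3.1], [-0.76, 2.03], [0.27, 2.55], [-1.08, 4.22], [0.17, 2.65], [-2.57, 2.57]. Speed limits (rad/s): [2.79, 2.79, 3.14, 3.14, 3.14, 3.14].

INTERFACE

Orientations are given as a rotation vector (axis times angle).
In Python, from station import readout, eyes, env gives the robot as it stands.
- The arm moves only by the tool drive_tool, never from a script. Its argument "steps" is a list of rows, each an object with "hand": the opening, from 0 (shut) to 1 (fully open); "delta_pos": the shift along the tool's x, y, z in mm, a list of three; "turn": the turn about the tool's x in rad. In form: [{"hand": hand, "delta_pos": [x, y, z], "turn": turn}, ...]. A call has 1 to 20 rows; each row shifts and turns the commanded pose from where the row before left it, along the tool's axes as they then stand; what a row does not reach is not made up. A row lasts 1/12 s, in which the tool goes at most 41.7 mm and 7.16 degrees, less where a joint would pass 70% of its speed; a pose out of reach is approached as far as the arm can. A call is refused whole if a number of a shift passes 41.7 or a number of a turn 0.125, either way. A call with a gripper value outside its range is refused whole. The fingers move at their own pace and stop on an object; "force" is the grip in N (left out, the last holds). Time passes only in rows, so rows that do not move let the fingers close. It gives the time, the measured TCP pose, the force and the opening at its end, in the units of the state.
- readout.get_state(): the state, without advancing time (a new reading comes with each control period).
- eyes.camera(name): name is "side" or "top" or "wrist"; returns the picture (420x560x3 uint8, red, green, blue); there is no depth.
- eyes.camera_params(name): a dict with "K" (3x3 intrinsics, pixels), "R" (3x3) and "t" (3): a world point X has camera coordinates R X + t; the wrist camera has in their place "mount" (4x4, takes a point from camera to tool coordinates, whose origin is the TCP and whose axes are the tool frame's). Camera axes: x right, y down, z forward; pixel columns grow to the right and rows downward; lengths in m; the calibration is good to about 2 mm. A picture is of the moment at which its call begins: read the wrist's pose just before it. camera_params takes no time and is no camera call.
- env.job_done(): hands the job in, once; it reports no verdict.
The state is a dict: "t": time; "joint_pos": joint angles; "joint_vel": joint speeds; "joint_torque": joint torques, N m; "ee_pos": TCP position; "tool_rot": TCP orientation; "force": force on the tool from outside, world axes, zero at the start; "ft_torque": the same for the moment, N m; "width": opening from 0.0 (shut) to 1.0 (fully open).
Only numpy, scipy, OpenCV 4.12 (cv2) and the standard library are available. Lean on these libraries where they do the work, as an engineer would, in place of code of your own. Each camera call takes 0.05 s, during which the arm holds its last target. There are 200 camera calls.

## Working session

There is one attempt and no reset: what is moved stays moved. The work goes in short steps, Python scripts to look and compute and a tool call to move; the robot and the scene stay as the last step left them, time stands still between calls to the robot, and variables do not carry over. Pictures are saved under pics/ and viewed, about 8 in all and at most 12, crops included, and the job is handed in when it is done.

Besides the shell and the picture viewer there is one more tool, called after ">>>" by a JSON object that holds its "name" and its "arguments", one argument or row to a line. drive_tool: Moves the arm, as the interface text tells. Its arguments: {"type":"object","properties":{"steps":{"type":"array"},"force":{"type":"number"}},"required":["steps"]}

```bash
mkdir -p pics; ls; cat > h.py <<'E'
import numpy as np, cv2
from scipy.spatial.transform import Rotation as Ro
from station import readout, eyes, env
def ray(name,px,st=None):
    p=eyes.camera_params(name);d=np.linalg.inv(np.array(p["K"]))@np.array([px[0],px[1],1.])
    if "R" in p:
        R=np.array(p["R"]);return -R.T@np.array(p["t"]),R.T@d
    M=np.array(p["mount"]);s=st or readout.get_state();W=Ro.from_rotvec(s["tool_rot"]).as_matrix()
    return W@M[:3,3]+np.array(s["ee_pos"]),W@M[:3,:3]@d
def onz(name,px,z,st=None):
    o,d=ray(name,px,st);return o+d*(z-o[2])/d[2]
def proj(name,X,st=None):
    p=eyes.camera_params(name);X=np.array(X,float)
    if "R" in p: c=np.array(p["R"])@X+np.array(p["t"])
    else:
        M=np.array(p["mount"]);s=st or readout.get_state();W=Ro.from_rotvec(s["tool_rot"]).as_matrix()
        c=M[:3,:3].T@(W.T@(X-np.array(s["ee_pos"]))-M[:3,3])
    q=np.array(p["K"])@c;return q[:2]/q[2]
def snap(name,f):
    st=readout.get_state();im=eyes.camera(name)[:,:,::-1].copy();cv2.imwrite("pics/"+f,im);return im,st
E
python3 - <<'E'
from h import *
for n in("top","side"): 
    snap(n,n+"0.png"); p=eyes.camera_params(n); print(n,ray(n,(280,210)))
s=readout.get_state();print(s["ee_pos"],Ro.from_rotvec(s["tool_rot"]).as_matrix().round(3),s["force"],s["t"])
E
```

```text
pics
top (array([ 0.37952295, -0.08169199,  1.24840813]), array([ 0.13594937,  0.02238903, -0.99048298]))
side (array([ 0.10376983, -0.53947671,  0.59593182]), array([ 0.5190641 ,  0.58784862, -0.62052927]))
[0.22196792 0.5027716  0.24923524] [[-0.001  0.404  0.915]
 [-0.002  0.915 -0.404]
 [-1.    -0.002 -0.   ]] [-0.49936391  0.16716032  0.52823326] 0.1
```

View pics/top0.png

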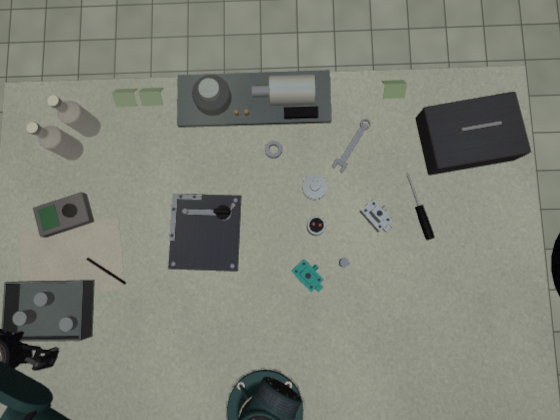

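View pics/side0.png

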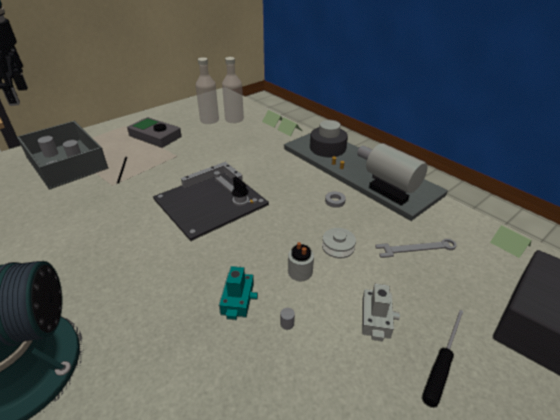

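The candidates are the aluminium housing at top (377,216), the turquoise lookalike at (308,276), and the pulley (315,187) and solenoid (316,226) in the swapped places. I choose (377,216) and check it in a close crop, along with the fixture.

```bash
python3 - <<'E'
from h import *
im=cv2.imread("pics/top0.png")
a=cv2.resize(im[190:246,346:412],None,fx=6,fy=6,interpolation=cv2.INTER_CUBIC)
b=cv2.resize(im[186:280,160:250],None,fx=4,fy=4,interpolation=cv2.INTER_CUBIC)
H=max(a.shape[0],b.shape[0]);o=np.zeros((H,a.shape[1]+b.shape[1],3),np.uint8);o[:a.shape[0],:a.shape[1]]=a;o[:b.shape[0],a.shape[1]:]=b
cv2.imwrite("pics/c1.png",o);print(o.shape,a.shape)
for n,p,z in(("top",(377,216),.05),("side",(378,310),.03),("top",(222,211),.07),("side",(240,187),.06)):print(n,onz(n,p,z).round(3))
m=(im.max(2)<85).astype(np.uint8);m[:, :150]=0;m[:180]=0;m[290:]=0;m[:,255:]=0
m=cv2.morphologyEx(m,cv2.MORPH_OPEN,np.ones((3,3)));cs,_=cv2.findContours(m,0,2);c=max(cs,key=cv2.contourArea)
r=cv2.minAreaRect(c);print(r);print([onz("top",q,.012).round(4) for q in cv2.boxPoints(r)])
E
```

```text
(376, 756, 3) (336, 396, 3)
top [ 0.521 -0.324  0.05 ]
side [ 0.521 -0.331  0.03 ]
top [0.542 0.106 0.07 ]
side [0.538 0.098 0.06 ]
((204.48678588867188, 231.80377197265625), (68.97830963134766, 75.84139251708984), 2.4895527362823486)
[array([0.3883, 0.2695, 0.012 ]), array([0.6087, 0.2632, 0.012 ]), array([0.5948, 0.0604, 0.012 ]), array([0.3761, 0.0714, 0.012 ])]
```

View pics/c1.png

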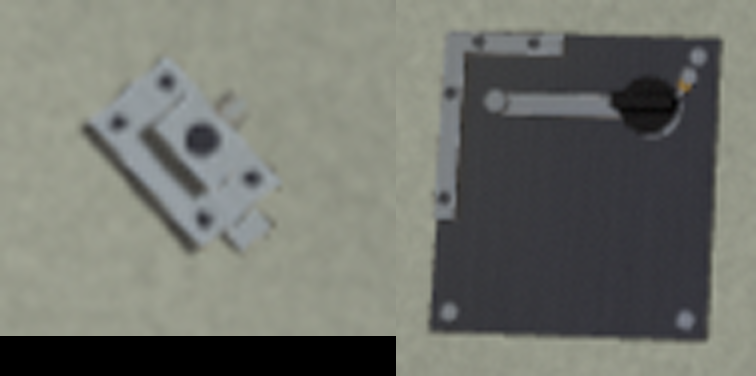

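The crop shows a bare aluminium housing. The lug is at lower right (block -x) and the stub at upper right (block -y), so its yaw is about 40°. The fixture has its fences at left and top, its arm points image-left, and its yaw is about -2.5°. The choice is confirmed, so I go above the knob.

>>> {"name": "drive_tool", "arguments": {
  "steps": [
    {"hand": 1,"delta_pos": [0,0,0],"turn": 0.12},
    {"hand": 1,"delta_pos": [0,0,0],"turn": 0.12},
    {"hand": 1,"delta_pos": [0,0,0],"turn": 0.12},
    {"hand": 1,"delta_pos": [0,0,0],"turn": 0.12},
    {"hand": 1,"delta_pos": [0,0,0],"turn": 0.12},
    {"hand": 1,"delta_pos": [0,0,0],"turn": 0.12},
    {"hand": 1,"delta_pos": [0,0,0],"turn": 0.12},
    {"hand": 1,"delta_pos": [0,0,0],"turn": 0.12},
    {"hand": 1,"delta_pos": [0,0,0],"turn": 0.12},
    {"hand": 1,"delta_pos": [0,0,0],"turn": 0.12},
    {"hand": 0.5,"delta_pos": [0,24,28],"turn": 0},
    {"hand": 0.5,"delta_pos": [0,24,28],"turn": 0},
    {"hand": 0.5,"delta_pos": [0,24,28],"turn": 0},
    {"hand": 0.5,"delta_pos": [0,24,28],"turn": 0},
    {"hand": 0.5,"delta_pos": [0,24,28],"turn": 0},
    {"hand": 0.5,"delta_pos": [0,24,28],"turn": 0},
    {"hand": 0.5,"delta_pos": [0,24,28],"turn": 0},
    {"hand": 0.5,"delta_pos": [0,24,28],"turn": 0},
    {"hand": 0.5,"delta_pos": [0,24,28],"turn": 0},
    {"hand": 0.5,"delta_pos": [0,24,28],"turn": 0}
  ]
}}

```text
t: 1.77
ee_pos: [0.4498, 0.2109, 0.2499]
tool_rot: [1.242, 1.188, -1.243]
force: [0.2, 0.3, -0.7]
width: 0.501
```

```bash
python3 - <<'E'
from h import *
snap("wrist","w1.png");s=readout.get_state();print(s["ee_pos"],s["tool_rot"],s["width"],s["t"])
R=Ro.from_rotvec(s["tool_rot"]).as_matrix();print(R.round(3));print(np.array(eyes.camera_params("wrist")["mount"]).round(3));print(eyes.camera_params("wrist")["K"])
print(proj("wrist",[.54,.102,.07]),proj("wrist",[.5,.2,.012]))
E
```

```text
[0.45380123 0.20557132 0.24948316] [ 1.24437909  1.17767478 -1.24817051] 0.4996813882391302 1.8167
[[ 0.003  0.999 -0.052]
 [-0.006 -0.052 -0.999]
 [-1.     0.003  0.006]]
[[ 0.001 -0.325  0.946 -0.124]
 [ 1.     0.    -0.001 -0.001]
 [ 0.     0.946  0.325 -0.082]
 [ 0.     0.     0.     1.   ]]
[[325.28415293   0.         274.51135289]
 [  0.         325.28415293 206.66216801]
 [  0.           0.           1.        ]]
[360.73587105 273.45227026] [315.59398926 172.89689148]
```

View pics/w1.png

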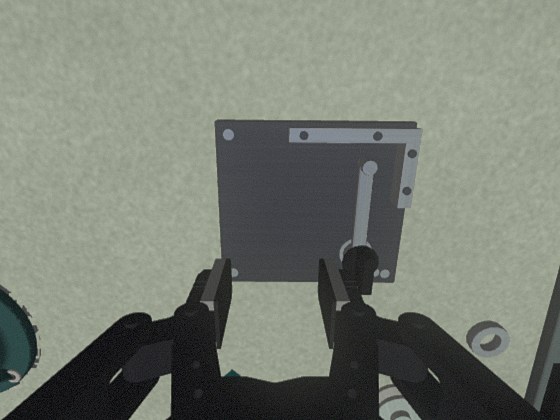

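The wrist view shows the plate's corners at (216,121) and (222,283), the long fence top from (289,128) to (422,128), and the short fence ending at (398..411,208). I fit the fixture pose from these points.

```bash
cat > fit.py <<'E'
from h import *
from scipy.optimize import least_squares
def fit(obj,pts,g):
    w=np.array(pts)[:,:2];o=np.array(obj)
    f=lambda p:(np.c_[np.cos(p[2])*o[:,0]-np.sin(p[2])*o[:,1]+p[0],np.sin(p[2])*o[:,0]+np.cos(p[2])*o[:,1]+p[1]]-w).ravel()
    r=least_squares(f,g,loss="soft_l1",f_scale=.002);return r.x,r.fun.reshape(-1,2)
E
python3 - <<'E'
from fit import *
o=[(-.11,.1,.012),(.105,.095,.037),(-.03,.095,.037),(-.03,.08,.037),(.105,.01,.037),(.09,.01,.037),(-.11,-.1,.012)]
px=[(216,121),(422,128),(289,128),(289,142),(411,208),(398,207),(222,283)]
w=[onz("wrist",p,a[2]) for p,a in zip(px,o)]
p,r=fit([a[:2] for a in o],w,[.5,.16,-.04]);print(p,np.degrees(p[2]));print((r*1000).round(1))
c,s=np.cos(p[2]),np.sin(p[2])
k=np.array([c*.055+s*.055,s*.055-c*.055])+p[:2];print("knob",k,proj("wrist",[*k,.074]),proj("top",[*k,.074]),proj("side",[*k,.074]))
for q in o: print(proj("top",[c*q[0]-s*q[1]+p[0],s*q[0]+c*q[1]+p[1],q[2]]).round(1),end=" ")
print(readout.get_state()["ee_pos"])
E
```

```text
[ 0.49574126  0.15734481 -0.05450884] -3.123126212248875
[[-2.1  0.3]
 [ 0.8 -0.4]
 [ 0.3 -0.1]
 [-0.  -1.1]
 [-0.2  0.5]
 [-0.8 -0.6]
 [ 1.8  1.6]]
knob [0.54766307 0.09943   ] [368.88132805 277.22596393] [224.0331321  208.79124479] [242.43179527 180.33406247]
[170.6 267.1] [175.1 191.7] [171.8 238.6] [177.1 238.8] [204.4 192.6] [204.1 197.8] [240.1 269.6] [0.45380123 0.20557132 0.24948316]
```

>>> {"name": "drive_tool", "arguments": {
  "steps": [
    {"hand": 0.5,"delta_pos": [12,12,12.5],"turn": 0},
    {"hand": 0.5,"delta_pos": [12,12,12.5],"turn": 0},
    {"hand": 0.5,"delta_pos": [12,12,12.5],"turn": 0},
    {"hand": 0.5,"delta_pos": [12,12,12.5],"turn": 0},
    {"hand": 0.5,"delta_pos": [12,12,12.5],"turn": 0},
    {"hand": 0.5,"delta_pos": [12,12,12.5],"turn": 0},
    {"hand": 0.5,"delta_pos": [12,12,12.5],"turn": 0},
    {"hand": 0.5,"delta_pos": [12,12,12.5],"turn": 0},
    {"hand": 0.5,"delta_pos": [0,0,0],"turn": 0},
    {"hand": 0.5,"delta_pos": [0,0,0],"turn": 0},
    {"hand": 0.5,"delta_pos": [0,0,0],"turn": 0},
    {"hand": 0.5,"delta_pos": [0,0,0],"turn": 0}
  ]
}}

```text
t: 2.82
ee_pos: [0.5406, 0.1092, 0.1552]
tool_rot: [1.243, 1.188, -1.24]
force: [-0.0, 0.5, -0.7]
width: 0.497
```

```bash
python3 - <<'E'
from h import *
im,s=snap("wrist","w2.png");print(s["ee_pos"],readout.get_state()["ee_pos"])
print(Ro.from_rotvec(s["tool_rot"]).as_matrix().round(3))
print(proj("wrist",[.5477,.0994,.074],s))
E
```

```text
[0.54064931 0.10921583 0.15521592] [0.54069331 0.10925959 0.15534003]
[[ 0.001  0.999 -0.044]
 [ 0.001 -0.044 -0.999]
 [-1.     0.001 -0.001]]
[286.43167814 235.37910721]
```

View pics/w2.png

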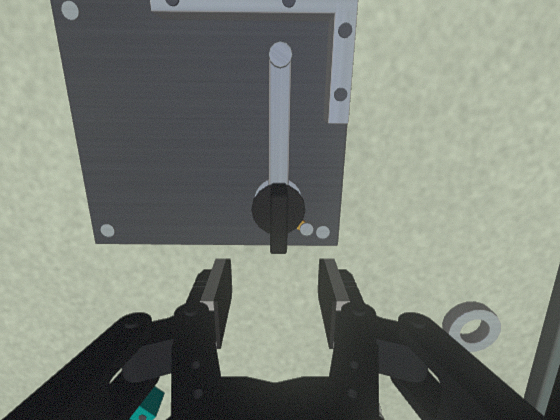

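Now stationary. The image shows fence points (151,11), (335,14), (329,123) and (350,124), plate corners (96,244) and (338,245), and the knob bar at column 279.

```bash
python3 - <<'E'
from fit import *
o=[(-.03,.08,.037),(.09,.08,.037),(.09,.01,.037),(.105,.01,.037),(-.11,-.1,.012),(.11,-.1,.012)]
px=[(151,11),(335,14),(329,123),(350,124),(96,243.5),(338,244.5)]
w=[onz("wrist",p,a[2]) for p,a in zip(px,o)]
p,r=fit([a[:2] for a in o],w,[.5,.16,-.04]);print(p,np.degrees(p[2]));print((r*1000).round(1))
c,s=np.cos(p[2]),np.sin(p[2]);F=lambda x,y:np.array([c*x-s*y,s*x+c*y])+p[:2]
k=F(.055,-.055);print("knob",k)
for d in(-.022,.022):print(proj("wrist",[*F(.055,-.055+d),.074]))
for q in o: print(proj("top",[*F(*q[:2]),q[2]]).round(1),end=" ")
st=readout.get_state();R=Ro.from_rotvec(st["tool_rot"]).as_matrix()
print("delta tool mm",R.T@(np.array([*k,.066])-st["ee_pos"])*1000, "seat origin",F(.05,.055))
E
```

```text
[ 0.49149606  0.16520694 -0.05350082] -3.065371123418559
[[ 0.6 -0. ]
 [ 0.2  0.6]
 [-0.4  0.1]
 [-0.6  0.6]
 [-0.3 -0.2]
 [ 0.5 -1.2]]
knob [0.54347622 0.10734449]
[279.30238731 253.93183479]
[280.24556979 194.01832134]
[174.3 240.4] [177.1 198.6] [201.3 199.3] [201.6 194.1] [237.4 271.1] [240.9 195. ] delta tool mm [89.34321446  2.73037838  1.84069699] seat origin [0.54436566 0.21745448]
```

>>> {"name": "drive_tool", "arguments": {
  "steps": [
    {"hand": 0.5,"delta_pos": [10,1.4,1],"turn": 0.01},
    {"hand": 0.5,"delta_pos": [10,1.4,1],"turn": 0},
    {"hand": 0.5,"delta_pos": [12,0,0],"turn": 0},
    {"hand": 0.5,"delta_pos": [12,0,0],"turn": 0},
    {"hand": 0.5,"delta_pos": [12,0,0],"turn": 0},
    {"hand": 0.5,"delta_pos": [12,0,0],"turn": 0},
    {"hand": 0.5,"delta_pos": [11,0,0],"turn": 0},
    {"hand": 0.5,"delta_pos": [10,0,0],"turn": 0},
    {"hand": 0.5,"delta_pos": [0,0,0],"turn": 0},
    {"hand": 0,"delta_pos": [0,0,0],"turn": 0},
    {"hand": 0,"delta_pos": [0,0,0],"turn": 0},
    {"hand": 0,"delta_pos": [0,0,0],"turn": 0},
    {"hand": 0,"delta_pos": [0,0,0],"turn": 0},
    {"hand": 0,"delta_pos": [0,0,0],"turn": 0},
    {"hand": 0,"delta_pos": [0,0,0],"turn": 0}
  ],
  "force": 50
}}

```text
t: 4.12
ee_pos: [0.5433, 0.1064, 0.0663]
tool_rot: [1.25, 1.183, -1.249]
force: [-5.0, 1.1, 4.9]
width: 0.132
```

>>> {"name": "drive_tool", "arguments": {
  "steps": [
    {"hand": 0,"delta_pos": [0,0,0],"turn": -0.09},
    {"hand": 0,"delta_pos": [0,0,0],"turn": -0.09},
    {"hand": 0,"delta_pos": [0,0,0],"turn": -0.09},
    {"hand": 0,"delta_pos": [0,0,0],"turn": -0.09},
    {"hand": 0,"delta_pos": [0,0,0],"turn": -0.09},
    {"hand": 0,"delta_pos": [0,0,0],"turn": -0.09},
    {"hand": 0,"delta_pos": [0,0,0],"turn": -0.09},
    {"hand": 0,"delta_pos": [0,0,0],"turn": -0.09},
    {"hand": 0,"delta_pos": [0,0,0],"turn": -0.09},
    {"hand": 0,"delta_pos": [0,0,0],"turn": -0.09},
    {"hand": 0,"delta_pos": [0,0,0],"turn": -0.09},
    {"hand": 0,"delta_pos": [0,0,0],"turn": -0.09},
    {"hand": 0,"delta_pos": [0,0,0],"turn": -0.09},
    {"hand": 0,"delta_pos": [0,0,0],"turn": -0.09},
    {"hand": 0,"delta_pos": [0,0,0],"turn": -0.09},
    {"hand": 0,"delta_pos": [0,0,0],"turn": 0},
    {"hand": 0,"delta_pos": [0,0,0],"turn": 0}
  ]
}}

```text
t: 5.53
ee_pos: [0.5457, 0.1081, 0.0663]
tool_rot: [0.219, 1.554, -0.212]
force: [4.4, 5.3, -0.3]
width: 0.131
```

>>> {"name": "drive_tool", "arguments": {
  "steps": [
    {"hand": 0.4,"delta_pos": [0,0,0],"turn": 0},
    {"hand": 0.4,"delta_pos": [0,0,0],"turn": 0},
    {"hand": 0.4,"delta_pos": [0,0,0],"turn": 0},
    {"hand": 0.4,"delta_pos": [0,0,0],"turn": 0},
    {"hand": 0.4,"delta_pos": [-8,0,0],"turn": 0},
    {"hand": 0.4,"delta_pos": [-15,0,0],"turn": 0},
    {"hand": 0.4,"delta_pos": [-20,0,0],"turn": 0},
    {"hand": 0.5,"delta_pos": [-30,0,0],"turn": 0},
    {"hand": 0.6,"delta_pos": [-30,0,0],"turn": 0},
    {"hand": 0.6,"delta_pos": [-30,0,0],"turn": 0},
    {"hand": 0.6,"delta_pos": [0,0,0],"turn": 0.12},
    {"hand": 0.6,"delta_pos": [0,0,0],"turn": 0.12},
    {"hand": 0.6,"delta_pos": [0,0,0],"turn": 0.12},
    {"hand": 0.6,"delta_pos": [0,0,0],"turn": 0.12},
    {"hand": 0.6,"delta_pos": [0,0,0],"turn": 0.12},
    {"hand": 0.6,"delta_pos": [0,0,0],"turn": 0.12},
    {"hand": 0.6,"delta_pos": [0,0,0],"turn": 0.12},
    {"hand": 0.6,"delta_pos": [0,0,0],"turn": 0.12},
    {"hand": 0.6,"delta_pos": [0,0,0],"turn": 0.12},
    {"hand": 0.6,"delta_pos": [0,0,0],"turn": 0.12}
  ]
}}

```text
t: 7.2
ee_pos: [0.5435, 0.1061, 0.1991]
tool_rot: [1.144, 1.249, -1.143]
force: [-0.6, -0.8, 0.7]
width: 0.604
```

```bash
python3 - <<'E'
from h import *
s=readout.get_state();R=Ro.from_rotvec(s["tool_rot"]).as_matrix();print(s["ee_pos"],R.round(3),s["width"],s["joint_pos"])
E
```

```text
[0.54348861 0.10609293 0.19905561] [[ 0.001  0.996  0.089]
 [ 0.     0.089 -0.996]
 [-1.     0.001  0.   ]] 0.6043550511172269 [ 9.04309138e-02  1.10424613e-01  1.44700362e+00 -7.12670649e-05
  1.58328981e+00  1.65549865e-03]
```

>>> {"name": "drive_tool", "arguments": {
  "steps": [
    {"hand": 0.6,"delta_pos": [0,0,0],"turn": 0.12},
    {"hand": 0.6,"delta_pos": [0,0,0],"turn": 0.12},
    {"hand": 0.6,"delta_pos": [0,0,0],"turn": 0.12},
    {"hand": 0.6,"delta_pos": [0,0,0],"turn": 0.12},
    {"hand": 0.6,"delta_pos": [0,0,0],"turn": 0.12},
    {"hand": 0.6,"delta_pos": [0,0,0],"turn": 0.12},
    {"hand": 0.6,"delta_pos": [0,0,0],"turn": 0.12},
    {"hand": 0.6,"delta_pos": [0,0,0],"turn": 0.12},
    {"hand": 0.6,"delta_pos": [0,29,28],"turn": 0},
    {"hand": 0.6,"delta_pos": [0,29,28],"turn": 0},
    {"hand": 0.6,"delta_pos": [0,29,28],"turn": 0},
    {"hand": 0.6,"delta_pos": [0,29,28],"turn": 0},
    {"hand": 0.6,"delta_pos": [0,29,28],"turn": 0},
    {"hand": 0.6,"delta_pos": [0,29,28],"turn": 0},
    {"hand": 0.6,"delta_pos": [0,29,28],"turn": 0},
    {"hand": 0.6,"delta_pos": [0,29,28],"turn": 0},
    {"hand": 0.6,"delta_pos": [0,29,28],"turn": 0},
    {"hand": 0.6,"delta_pos": [0,29,28],"turn": 0},
    {"hand": 0.6,"delta_pos": [0,29,28],"turn": 0},
    {"hand": 0.6,"delta_pos": [0,0,0],"turn": 0}
  ]
}}

```text
t: 8.87
ee_pos: [0.514, -0.3437, 0.198]
tool_rot: [1.813, 0.657, -1.818]
force: [-1.2, 0.5, -0.4]
width: 0.597
```

>>> {"name": "drive_tool", "arguments": {
  "steps": [
    {"hand": 0.6,"delta_pos": [0,0,0],"turn": 0},
    {"hand": 0.6,"delta_pos": [0,0,0],"turn": 0}
  ]
}}

```text
t: 9.03
ee_pos: [0.5158, -0.3363, 0.1985]
tool_rot: [1.813, 0.667, -1.812]
force: [0.9, -0.4, 0.2]
width: 0.595
```

```bash
python3 - <<'E'
from h import *
w,s=snap("wrist","w3.png");t,_=snap("top","top3.png");b=cv2.resize(t[186:280,160:250],None,fx=2.5,fy=2.5,interpolation=cv2.INTER_CUBIC)
o=np.zeros((420,560+b.shape[1],3),np.uint8);o[:,:560]=w;o[:b.shape[0],560:]=b;cv2.imwrite("pics/c3.png",o)
print(s["ee_pos"],readout.get_state()["ee_pos"],Ro.from_rotvec(s["tool_rot"]).as_matrix().round(3),proj("wrist",[.521,-.327,.05],s))
E
```

```text
[ 0.51575059 -0.33625337  0.19845514] [ 0.51620317 -0.33511221  0.198701  ] [[ 0.     0.648 -0.762]
 [ 0.001 -0.762 -0.648]
 [-1.    -0.001 -0.001]] [269.61637743 182.93812727]
```

View pics/c3.png

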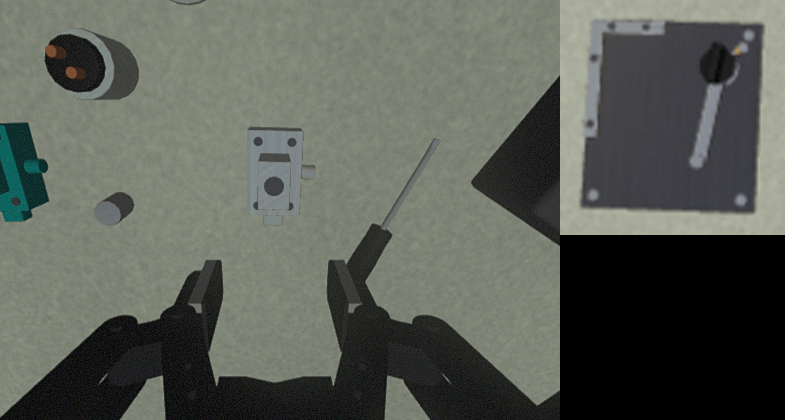

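The stop stays swung out at about 1.4. The housing is centred near wrist pixel (275,175), with its base-top corners at about (248,131), (303,131), (299,215) and (249,215), and its boss top at rows 162–214. The screwdriver handle is near the right finger.

```bash
python3 - <<'E'
from fit import *
im=cv2.imread("pics/w3.png");print(cv2.cvtColor(im,cv2.COLOR_BGR2GRAY)[120:225:2,263])
st=readout.get_state();st=dict(st);st["ee_pos"]=[0.51597,-.3357,.1986]
o=[(.04,.025,.03),(.04,-.025,.03),(-.04,-.025,.03),(-.04,.025,.03),(.02,.013,.07),(.02,-.013,.07)]
px=[(248.5,130),(302.5,130),(299,215),(249,215),(259,162),(290,162)]
w=[onz("wrist",p,a[2],st) for p,a in zip(px,o)]
p,r=fit([a[:2] for a in o],w,[.52,-.33,.7]);print(p,np.degrees(p[2]));print((r*1000).round(1))
s=readout.get_state();R=Ro.from_rotvec(s["tool_rot"]).as_matrix();print(s["ee_pos"],"yaw toolY",np.degrees(np.arctan2(R[1,1],R[0,1])))
print("delta",R.T@(np.array([*p[:2],.054])-s["ee_pos"])*1000)
for q in((380,230),(350,285)):print("scr",(R.T@(onz("wrist",q,.015,st)-[*p[:2],.054])*1000).round(0))
E
```

```text
[133 133 135 138  67 115 131 129 133 132 134 132 129 131 132 129 133  69
  74  73  70 129 133 135 132 135 138 139 133 131 134 133 131 130 136 140
 132 132 133 135 126 127 134 131 130 127 130 126 112 110 112 114 121]
[ 0.52603767 -0.32805946  0.69661427] 39.91305754178293
[[-1.   1.3]
 [ 0.2 -0.9]
 [ 0.3 -1.2]
 [-0.6  0.6]
 [ 0.1  0.8]
 [ 0.9 -0.6]]
[ 0.51620317 -0.33511221  0.198701  ] yaw toolY -49.48411333226428
delta [144.70672879   1.01369628 -11.99050465]
scr [ 39. 108.  62.]
scr [ 39.  82. 127.]
```

>>> {"name": "drive_tool", "arguments": {
  "steps": [
    {"hand": 0.6,"delta_pos": [15,0.5,-6],"turn": 0.01},
    {"hand": 0.6,"delta_pos": [15,0.5,-6],"turn": 0},
    {"hand": 0.6,"delta_pos": [20,0,0],"turn": 0},
    {"hand": 0.6,"delta_pos": [20,0,0],"turn": 0},
    {"hand": 0.6,"delta_pos": [20,0,0],"turn": 0},
    {"hand": 0.6,"delta_pos": [15,0,0],"turn": 0},
    {"hand": 0.6,"delta_pos": [15,0,0],"turn": 0},
    {"hand": 0.6,"delta_pos": [15,0,0],"turn": 0},
    {"hand": 0.6,"delta_pos": [8,0,0],"turn": 0},
    {"hand": 0.6,"delta_pos": [0,0,0],"turn": 0},
    {"hand": 0.6,"delta_pos": [0,0,0],"turn": 0},
    {"hand": 0,"delta_pos": [0,0,0],"turn": 0},
    {"hand": 0,"delta_pos": [0,0,0],"turn": 0},
    {"hand": 0,"delta_pos": [0,0,0],"turn": 0},
    {"hand": 0,"delta_pos": [0,0,0],"turn": 0},
    {"hand": 0,"delta_pos": [0,0,0],"turn": 0},
    {"hand": 0,"delta_pos": [0,0,0],"turn": 0}
  ],
  "force": 60
}}

```text
t: 10.55
ee_pos: [0.5265, -0.3297, 0.0571]
tool_rot: [1.819, 0.657, -1.816]
force: [-0.5, 1.8, 5.2]
width: 0.294
```

>>> {"name": "drive_tool", "arguments": {
  "steps": [
    {"hand": 0,"delta_pos": [-10,0,0],"turn": 0},
    {"hand": 0,"delta_pos": [-24,0,0],"turn": 0},
    {"hand": 0,"delta_pos": [-24,0,0],"turn": 0},
    {"hand": 0,"delta_pos": [-24,0,0],"turn": 0},
    {"hand": 0,"delta_pos": [-24,0,0],"turn": 0},
    {"hand": 0,"delta_pos": [-24,0,0],"turn": 0},
    {"hand": 0,"delta_pos": [0,0,0],"turn": 0.1},
    {"hand": 0,"delta_pos": [0,0,0],"turn": 0.1},
    {"hand": 0,"delta_pos": [0,0,0],"turn": 0.1},
    {"hand": 0,"delta_pos": [0,0,0],"turn": 0.1},
    {"hand": 0,"delta_pos": [0,0,0],"turn": 0.1},
    {"hand": 0,"delta_pos": [0,0,0],"turn": 0.1},
    {"hand": 0,"delta_pos": [0,0,0],"turn": 0.1},
    {"hand": 0,"delta_pos": [0,0,0],"turn": 0.05},
    {"hand": 0,"delta_pos": [0,0,0],"turn": 0},
    {"hand": 0,"delta_pos": [0,0,0],"turn": 0}
  ]
}}

```text
t: 11.88
ee_pos: [0.5252, -0.3291, 0.1841]
tool_rot: [-2.192, 0.057, 2.196]
force: [0.4, 0.2, -4.9]
width: 0.295
```

>>> {"name": "drive_tool", "arguments": {
  "steps": [
    {"hand": 0,"delta_pos": [0,-20,1],"turn": 0},
    {"hand": 0,"delta_pos": [0,-33,1.5],"turn": 0},
    {"hand": 0,"delta_pos": [0,-35,1.5],"turn": 0},
    {"hand": 0,"delta_pos": [0,-35,1.5],"turn": 0},
    {"hand": 0,"delta_pos": [0,-35,1.5],"turn": 0},
    {"hand": 0,"delta_pos": [0,-35,1.5],"turn": 0},
    {"hand": 0,"delta_pos": [0,-35,1.5],"turn": 0},
    {"hand": 0,"delta_pos": [0,-35,1.5],"turn": 0},
    {"hand": 0,"delta_pos": [0,-35,1.5],"turn": 0},
    {"hand": 0,"delta_pos": [0,-35,1.5],"turn": 0},
    {"hand": 0,"delta_pos": [0,-35,1.5],"turn": 0},
    {"hand": 0,"delta_pos": [0,-35,1.5],"turn": 0},
    {"hand": 0,"delta_pos": [0,-35,1.5],"turn": 0},
    {"hand": 0,"delta_pos": [0,-33,1.5],"turn": 0},
    {"hand": 0,"delta_pos": [0,-33,1.5],"turn": 0},
    {"hand": 0,"delta_pos": [0,-20,1.5],"turn": 0},
    {"hand": 0,"delta_pos": [0,0,0],"turn": 0},
    {"hand": 0,"delta_pos": [0,0,0],"turn": 0},
    {"hand": 0,"delta_pos": [0,0,0],"turn": 0},
    {"hand": 0,"delta_pos": [0,0,0],"turn": 0}
  ]
}}

```text
t: 13.55
ee_pos: [0.5307, 0.1941, 0.1851]
tool_rot: [-2.193, 0.061, 2.194]
force: [0.4, 0.5, -4.9]
width: 0.298
```

```bash
python3 - <<'E'
from h import *
w,s=snap("wrist","w4.png");R=Ro.from_rotvec(s["tool_rot"]).as_matrix()
print(s["ee_pos"],R.round(4),"yawY",np.degrees(np.arctan2(R[1,1],R[0,1])),s["force"],s["ft_torque"],s["width"])
p=np.array([.4915,.1652]);a=-.0535;c,q=np.cos(a),np.sin(a)
t=np.array([.054-.0571*0, 0,0]);X=p+[c*.038-q*.043,q*.038+c*.043]
print("target",X,(R.T@(np.array([*X,.08])-s["ee_pos"])*1000).round(1))
E
```

```text
[0.53069533 0.19413773 0.18511114] [[-4.000e-04 -5.500e-02 -9.985e-01]
 [-6.000e-04 -9.985e-01  5.500e-02]
 [-1.000e+00  6.000e-04  3.000e-04]] yawY -93.15359040054867 [ 0.36924908  0.49436384 -4.88251873] [ 0.03871507  0.04240855 -0.03079249] 0.298390435862205
target [0.53174503 0.20610645] [105.1 -12.1  -0.4]
```

View pics/w4.png

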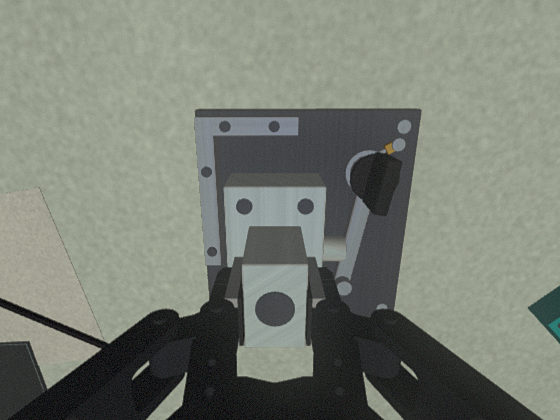

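>>> {"name": "drive_tool", "arguments": {
  "steps": [
    {"hand": 0,"delta_pos": [5,-4,0],"turn": 0},
    {"hand": 0,"delta_pos": [12,-4,0],"turn": 0},
    {"hand": 0,"delta_pos": [15,-4,0],"turn": 0},
    {"hand": 0,"delta_pos": [15,0,0],"turn": 0},
    {"hand": 0,"delta_pos": [15,0,0],"turn": 0},
    {"hand": 0,"delta_pos": [15,0,0],"turn": 0},
    {"hand": 0,"delta_pos": [12,0,0],"turn": 0},
    {"hand": 0,"delta_pos": [10,0,0],"turn": 0},
    {"hand": 0,"delta_pos": [8,0,0],"turn": 0},
    {"hand": 0,"delta_pos": [4,0,0],"turn": 0},
    {"hand": 0,"delta_pos": [2,0,0],"turn": 0},
    {"hand": 0,"delta_pos": [0,0,0],"turn": 0},
    {"hand": 0,"delta_pos": [0,0,0],"turn": 0},
    {"hand": 0,"delta_pos": [0,0,0],"turn": 0}
  ]
}}

```text
t: 14.77
ee_pos: [0.532, 0.2074, 0.0734]
tool_rot: [-2.196, 0.059, 2.191]
force: [0.4, 0.5, -4.1]
width: 0.294
```

>>> {"name": "drive_tool", "arguments": {
  "steps": [
    {"hand": 0,"delta_pos": [1,0,0],"turn": 0},
    {"hand": 0,"delta_pos": [1,0,0],"turn": 0},
    {"hand": 0,"delta_pos": [1,0,0],"turn": 0},
    {"hand": 0,"delta_pos": [0,0,0],"turn": 0},
    {"hand": 0,"delta_pos": [0,0,0],"turn": 0}
  ]
}}

```text
t: 15.18
ee_pos: [0.5312, 0.2072, 0.0692]
tool_rot: [-2.194, 0.059, 2.194]
force: [0.1, 0.1, -5.0]
width: 0.291
```

>>> {"name": "drive_tool", "arguments": {
  "steps": [
    {"hand": 0,"delta_pos": [0.7,0,0],"turn": 0},
    {"hand": 0,"delta_pos": [0.7,0,0],"turn": 0},
    {"hand": 0,"delta_pos": [0,0,0],"turn": 0},
    {"hand": 0,"delta_pos": [0,0,0],"turn": 0}
  ]
}}

```text
t: 15.52
ee_pos: [0.5318, 0.2073, 0.0691]
tool_rot: [-2.195, 0.059, 2.192]
force: [-1.5, -1.0, 1.8]
width: 0.294
```

>>> {"name": "drive_tool", "arguments": {
  "steps": [
    {"hand": 0,"delta_pos": [0,-2,0],"turn": 0},
    {"hand": 0,"delta_pos": [0,-2,0],"turn": 0},
    {"hand": 0,"delta_pos": [0,-2,0],"turn": 0},
    {"hand": 0,"delta_pos": [0,-1,0],"turn": 0},
    {"hand": 0,"delta_pos": [0,0,0],"turn": 0},
    {"hand": 0,"delta_pos": [0,0,0],"turn": 0}
  ]
}}

```text
t: 16.02
ee_pos: [0.5327, 0.2144, 0.0691]
tool_rot: [-2.197, 0.059, 2.191]
force: [-0.1, -2.4, 5.0]
width: 0.296
```

>>> {"name": "drive_tool", "arguments": {
  "steps": [
    {"hand": 0,"delta_pos": [0,0,-2],"turn": 0},
    {"hand": 0,"delta_pos": [0,0,-2],"turn": 0},
    {"hand": 0,"delta_pos": [0,0,-2],"turn": 0},
    {"hand": 0,"delta_pos": [0,0,-1],"turn": 0},
    {"hand": 0,"delta_pos": [0,0,0],"turn": 0},
    {"hand": 0,"delta_pos": [0,0,0],"turn": 0}
  ]
}}

```text
t: 16.52
ee_pos: [0.539, 0.2148, 0.0691]
tool_rot: [-2.194, 0.057, 2.192]
force: [-2.0, 0.6, 6.2]
width: 0.298
```

>>> {"name": "drive_tool", "arguments": {
  "steps": [
    {"hand": 0,"delta_pos": [-0.2,-0.7,0],"turn": 0},
    {"hand": 0,"delta_pos": [0,-0.7,0],"turn": 0},
    {"hand": 0,"delta_pos": [0,-0.6,0],"turn": 0},
    {"hand": 0,"delta_pos": [0,0,0],"turn": 0},
    {"hand": 0,"delta_pos": [0,0,0],"turn": 0}
  ]
}}

```text
t: 16.93
ee_pos: [0.5394, 0.2159, 0.069]
tool_rot: [-2.196, 0.059, 2.192]
force: [-0.6, -1.4, 5.9]
width: 0.294
```

>>> {"name": "drive_tool", "arguments": {
  "steps": [
    {"hand": 0,"delta_pos": [0,0,-0.7],"turn": 0},
    {"hand": 0,"delta_pos": [0,0,-0.7],"turn": 0},
    {"hand": 0,"delta_pos": [0,0,-0.6],"turn": 0},
    {"hand": 0,"delta_pos": [0,0,0],"turn": 0},
    {"hand": 0,"delta_pos": [0,0,0],"turn": 0}
  ]
}}

```text
t: 17.35
ee_pos: [0.5409, 0.2164, 0.0691]
tool_rot: [-2.194, 0.058, 2.193]
force: [-3.6, 0.3, 6.1]
width: 0.295
```

```bash
cat > s.py <<'E'
from h import *
s=readout.get_state();R=Ro.from_rotvec(s["tool_rot"]).as_matrix()
print(np.round(s["ee_pos"],4),"yaw",np.degrees(np.arctan2(R[1,1],R[0,1])).round(2),"tilt",R[2].round(4),"F",np.round(s["force"],1),"M",np.round(s["ft_torque"],2))
a=-.0535;c,q=np.cos(a),np.sin(a);d=np.array(s["ee_pos"][:2])-[.4915,.1652];print("fixture xy mm (seat 50,55)",(np.array([c*d[0]+q*d[1],-q*d[0]+c*d[1]])*1000).round(1))
f=s["force"];print("push on +x,+y fence:",-(c*f[0]+q*f[1]),-(-q*f[0]+c*f[1]))
E
python3 s.py
```

```text
[0.5409 0.2164 0.0691] yaw -93.09 tilt [-1.0e+00 -1.1e-03 -6.0e-04] F [-3.6  0.3  6.1] M [-0.3   0.36 -0.06]
fixture xy mm (seat 50,55) [46.6 53.7]
push on +x,+y fence: 3.5686878980420857 -0.09156759661515981
```

>>> {"name": "drive_tool", "arguments": {
  "steps": [
    {"hand": 0,"delta_pos": [0,0,-0.5],"turn": 0},
    {"hand": 0,"delta_pos": [0,0,-0.5],"turn": 0},
    {"hand": 0,"delta_pos": [0,0,-0.5],"turn": 0},
    {"hand": 0,"delta_pos": [0,0,0],"turn": 0},
    {"hand": 0,"delta_pos": [0,0,0],"turn": 0}
  ]
}}

```text
t: 17.77
ee_pos: [0.5419, 0.2165, 0.0691]
tool_rot: [-2.193, 0.058, 2.194]
force: [-3.5, -1.1, 7.0]
width: 0.297
```

>>> {"name": "drive_tool", "arguments": {
  "steps": [
    {"hand": 0,"delta_pos": [0,-0.5,0],"turn": 0},
    {"hand": 0,"delta_pos": [0,-0.5,0],"turn": 0},
    {"hand": 0,"delta_pos": [0,-0.5,0],"turn": 0},
    {"hand": 0,"delta_pos": [0,0,0],"turn": 0},
    {"hand": 0,"delta_pos": [0,0,0],"turn": 0}
  ]
}}

```text
t: 18.18
ee_pos: [0.5419, 0.2169, 0.0691]
tool_rot: [-2.194, 0.06, 2.195]
force: [-4.1, -2.6, 7.4]
width: 0.293
```

```bash
python3 s.py
```

```text
[0.5419 0.2169 0.0691] yaw -93.1 tilt [-1.e+00  8.e-04  7.e-04] F [-4.1 -2.6  7.4] M [-0.7   0.54 -0.01]
fixture xy mm (seat 50,55) [47.6 54.3]
push on +x,+y fence: 3.9690376201130633 2.7877860333415274
```

>>> {"name": "drive_tool", "arguments": {
  "steps": [
    {"hand": 0,"delta_pos": [-0.3,-0.5,0],"turn": 0},
    {"hand": 0,"delta_pos": [0,-0.5,0],"turn": 0},
    {"hand": 0,"delta_pos": [0,-0.5,0],"turn": 0},
    {"hand": 0,"delta_pos": [0,0,0],"turn": 0},
    {"hand": 0,"delta_pos": [0,0,0],"turn": 0},
    {"hand": 0,"delta_pos": [0,0,0],"turn": 0}
  ]
}}

```text
t: 18.68
ee_pos: [0.542, 0.2184, 0.0691]
tool_rot: [-2.193, 0.06, 2.195]
force: [-3.5, -2.7, 6.5]
width: 0.293
```

>>> {"name": "drive_tool", "arguments": {
  "steps": [
    {"hand": 0,"delta_pos": [0,0,-0.5],"turn": 0},
    {"hand": 0,"delta_pos": [0,0,-0.5],"turn": 0},
    {"hand": 0,"delta_pos": [0,0,-0.5],"turn": 0},
    {"hand": 0,"delta_pos": [0,0,0],"turn": 0},
    {"hand": 0,"delta_pos": [0,0,0],"turn": 0},
    {"hand": 0,"delta_pos": [0,0,0],"turn": 0}
  ]
}}

```text
t: 19.18
ee_pos: [0.5421, 0.2184, 0.0691]
tool_rot: [-2.19, 0.06, 2.199]
force: [-7.9, -3.6, 8.1]
width: 0.294
```

```bash
python3 s.py
```

```text
[0.5421 0.2184 0.0691] yaw -93.09 tilt [-1.      0.0012  0.0042] F [-7.9 -3.6  8.1] M [-0.69  1.02 -0.03]
fixture xy mm (seat 50,55) [47.7 55.8]
push on +x,+y fence: 7.687426972638182 3.9847807296083984
```

>>> {"name": "drive_tool", "arguments": {
  "steps": [
    {"hand": 0,"delta_pos": [-0.3,-0.5,0],"turn": 0},
    {"hand": 0,"delta_pos": [0,-0.5,0],"turn": 0},
    {"hand": 0,"delta_pos": [0,0,0],"turn": 0},
    {"hand": 0,"delta_pos": [0,0,0],"turn": 0},
    {"hand": 0,"delta_pos": [0,0,0],"turn": 0}
  ]
}}

```text
t: 19.6
ee_pos: [0.5421, 0.2189, 0.0691]
tool_rot: [-2.19, 0.062, 2.2]
force: [-7.5, -5.0, 9.2]
width: 0.29
```

>>> {"name": "drive_tool", "arguments": {
  "steps": [
    {"hand": 0,"delta_pos": [0,-0.5,0],"turn": 0},
    {"hand": 0,"delta_pos": [0,-0.5,0],"turn": 0},
    {"hand": 0,"delta_pos": [0,0,0],"turn": 0},
    {"hand": 0,"delta_pos": [0,0,0],"turn": 0},
    {"hand": 0,"delta_pos": [0,0,0],"turn": 0}
  ]
}}

```text
t: 20.02
ee_pos: [0.5422, 0.2192, 0.0692]
tool_rot: [-2.191, 0.063, 2.201]
force: [-8.6, -6.4, 9.1]
width: 0.296
```

```bash
python3 s.py
```

```text
[0.5422 0.2192 0.0692] yaw -93.1 tilt [-1.      0.0036  0.0044] F [-8.6 -6.4  9.1] M [-1.12  1.05 -0.03]
fixture xy mm (seat 50,55) [47.7 56.6]
push on +x,+y fence: 8.199568186922018 6.858595557598028
```

```bash
python3 - <<'E'
from h import *
w,s=snap("wrist","w5.png");t,_=snap("side","s5.png")
a=cv2.resize(w[60:330,150:420],None,fx=1.5,fy=1.5,interpolation=cv2.INTER_CUBIC);b=cv2.resize(t[140:250,150:280],None,fx=3,fy=3,interpolation=cv2.INTER_CUBIC)
o=np.zeros((405,405+390,3),np.uint8);o[:,:405]=a;o[:330,405:]=b;cv2.imwrite("pics/c5.png",o)
E
```

```text
(no output)
```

View pics/c5.png

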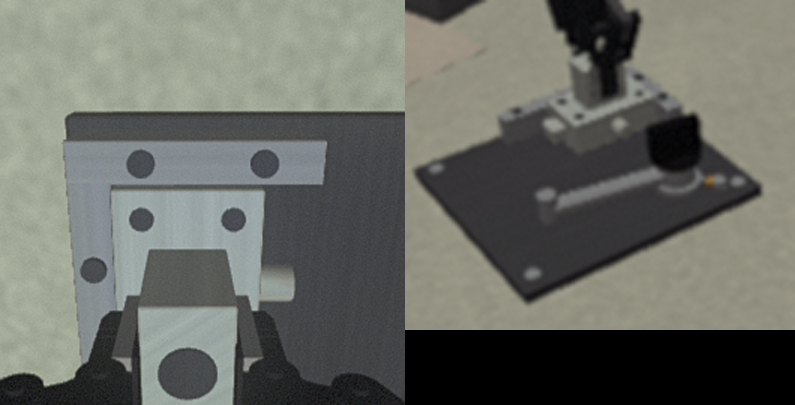

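The wrist crop shows the housing against both fences, and the side crop shows it flat with the stop arm still out. One more small push in y, with a slight relief in x, to confirm the contact is stiff.

>>> {"name": "drive_tool", "arguments": {
  "steps": [
    {"hand": 0,"delta_pos": [0,-0.5,0.3],"turn": 0},
    {"hand": 0,"delta_pos": [0,-0.3,0.3],"turn": 0},
    {"hand": 0,"delta_pos": [0,0,0],"turn": 0},
    {"hand": 0,"delta_pos": [0,0,0],"turn": 0},
    {"hand": 0,"delta_pos": [0,0,0],"turn": 0},
    {"hand": 0,"delta_pos": [0,0,0],"turn": 0}
  ]
}}

```text
t: 20.62
ee_pos: [0.5422, 0.2192, 0.0692]
tool_rot: [-2.192, 0.065, 2.2]
force: [-5.5, -8.2, 8.7]
width: 0.289
```

```bash
python3 s.py; python3 - <<'E'
from h import *
g=cv2.cvtColor(cv2.imread("pics/w5.png"),cv2.COLOR_BGR2GRAY)
print(g[215,205:240]);print(g[210,205:240]);print(g[175:195,270])
s=readout.get_state()
a=-.0535;c,q=np.cos(a),np.sin(a);F=lambda x,y,z:[.4915+c*x-q*y,.1652+q*x+c*y,z]
for P in((.06,.08,.037),(.06,.08,.042),(.06,.095,.037),(.09,.05,.037),(.09,.05,.042),(.105,.05,.037)):print(P,proj("wrist",F(*P),s).round(1))
E
```

```text
[0.5422 0.2192 0.0692] yaw -93.11 tilt [-1.      0.005   0.0033] F [-5.5 -8.2  8.7] M [-1.35  0.85  0.1 ]
fixture xy mm (seat 50,55) [47.7 56.7]
push on +x,+y fence: 5.075281751021645 8.514119379665434
[141 141 143 139 137 134 140 136 138 143 142 142 143 140 141 140 139 138
 135 108 147 162 158 157 160 162 162 168 163 167 166 167 171 164 166]
[142 142 140 139 138 138 139 140 141 143 143 144 146 146 140 140 138 140
 135 111 147 164 157 161 159 163 163 167 165 165 166 163 116  75  73]
[142 139 141 141 141 142 141 137  94  85  88 110 143 162 167 165 165 169
 167 168]
(0.06, 0.08, 0.037) [226.7 236.9]
(0.06, 0.08, 0.042) [225.4 240.9]
(0.06, 0.095, 0.037) [198. 237.]
(0.09, 0.05, 0.037) [284.3 181.3]
(0.09, 0.05, 0.042) [284.6 183.9]
(0.105, 0.05, 0.037) [284.6 151. ]
```

Moving y by 0.8 mm gave no TCP motion and +1.7 N, so the contact is stiff. I ease y slightly so the housing doesn't lever up.

>>> {"name": "drive_tool", "arguments": {
  "steps": [
    {"hand": 0,"delta_pos": [0.2,0.4,0],"turn": 0},
    {"hand": 0,"delta_pos": [0,0.4,0],"turn": 0},
    {"hand": 0,"delta_pos": [0,0,0],"turn": 0},
    {"hand": 0,"delta_pos": [0,0,0],"turn": 0},
    {"hand": 0,"delta_pos": [0,0,0],"turn": 0},
    {"hand": 0,"delta_pos": [0,0,0],"turn": 0},
    {"hand": 0,"delta_pos": [0,0,0],"turn": 0},
    {"hand": 0,"delta_pos": [0,0,0],"turn": 0}
  ]
}}

```text
t: 21.28
ee_pos: [0.5421, 0.2192, 0.0691]
tool_rot: [-2.192, 0.063, 2.199]
force: [-5.9, -6.9, 8.3]
width: 0.292
```

```bash
python3 s.py; python3 - <<'E'
from h import *
a=cv2.imread("pics/top0.png");t,s=snap("top","top6.png")
d=cv2.absdiff(a,t).max(2);print([(n,int(d[r[1]:r[3],r[0]:r[2]].max())) for n,r in dict(pulley=(300,172,330,202),sol=(304,214,328,238),bearing=(262,138,285,160),socket=(336,255,352,270),wrench=(330,116,372,174),driver=(404,172,436,240),turq=(290,258,326,292)).items()])
print(readout.get_state()["t"],readout.get_state()["force"])
E
```

```text
[0.5421 0.2192 0.0691] yaw -93.1 tilt [-1.      0.0035  0.0031] F [-5.9 -6.9  8.3] M [-1.07  0.88  0.07]
fixture xy mm (seat 50,55) [47.7 56.6]
push on +x,+y fence: 5.474434189891962 7.19900020777476
[('pulley', 19), ('sol', 18), ('bearing', 18), ('socket', 18), ('wrench', 18), ('driver', 18), ('turq', 18)]
21.3333 [-6.12283742 -5.83391616  9.75845166]
```

Both pushes are steady at about 5–7 N, and nothing else has moved: image differences are at noise level. I hand in the job.

```bash
python3 -c "
from station import env
print(env.job_done())"
```

```text
the job is handed in; nothing more can be done
None
```

The job is handed in at about 21 s, with the housing still gripped and pressed into the corner.

- **Stop:** I turned the knob anticlockwise by 1.35 rad and let go. The arm then stayed swung out at about 1.4 rad, and it was still out in a later side view.
- **Housing:** I picked up the aluminium one, not the turquoise one. I set it on the plate, slid it into the corner and kept pressing.
- **Push:** the last readings were about 5.5 N toward the short fence and 7 N toward the long one. These include up to about 3 N of sliding friction. The tool also pressed down with about 8–10 N, on top of the housing's weight.
- **Contact:** extra pushes against each fence raised the force with almost no movement, so the contact is real.
- **Other parts:** before and after top views of the listed bystanders and the turquoise lookalike differ only by image noise.

**What disagreed:**
- The tool sits at about (47.7, 56.6) mm in the fixture frame, against the nominal (50, 55). I put this down to grip offset and camera calibration.
- The wrist picture shows dark lines of about 1 px at the long fence and 3–4 px at the short one. About 2.6 px is expected at the short fence, so both fit contact to within about 0.5 mm.
- The tool is tilted by about 0.2–0.3°, which I take to be arm compliance. I eased the push toward the long fence from about 8.5 N to keep the housing flat.

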